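# Chock a vase blank on the painting rest

### The arm

A 7-joint arm with a two-finger parallel gripper is mounted at the origin on the work surface. World frame = base frame: x ahead of the robot, y to its left, z up, the work surface at z = 0. Lengths are in m, angles in rad, forces in N, time in s.
With the tool pointing down it reaches from about 0.425 to 0.8 m from the base axis. Payload 8.3 kg.
Tool frame: the origin (TCP) lies at the centre of the arm's flange, where the gripper is bolted on; the fingertips stand 173 mm ahead of it and the grasp point (between the pads) lies 155 mm ahead of it; y points along the fingers, x is the direction in which the jaws open and shut, and the axes are right-handed (so a half turn about y gives the same grasp; the last joint's range is limited). The gripper opens to 85 mm and grips with 20 to 120 N. Pads are 22 mm wide; open, the fingers measure 114 mm over their backs; the gripper's body (76 mm by 85 mm) begins 54 mm behind the grasp point. The pads swing forward as they close: fully open they stand 13 mm farther back than shut.
Start: joints at [-1.29, 0.383, 0.016, 1.37, -0.006, 1.388, -0.046], TCP at [0.211, 0.588, 0.405] pointing down, gripper open.
Joint ranges: [-2.95, 2.95], [-0.25, 2.06], [-1.52, 1.56], [0.18, 2.33], [-1.44, 4.58], [0.02, 2.06], [-3.01, 3.01]. Speed limits (rad/s): [2.39, 2.39, 3.01, 3.01, 3.14, 3.14, 3.14].

### API

Orientations are given as a unit quaternion [w, x, y, z].
In Python, from bench import env, optics gives the robot as it stands.
- The arm moves only by the tool servo_tool, never from a script. Its argument "rows" is a list of rows, each a list of 3 entries, a list of its own where there are three numbers: the opening, from 0 (shut) to 1 (fully open), then the shift along the tool's x, y, z in cm, then the turn, a rotation vector about the tool's x, y, z in rad. A call has 1 to 8 rows; each row is the pose to reach, as a shift and turn from the pose measured when the call began, along the tool's axes at that moment; what a row does not reach only later rows make up. A row lasts 1/12 s, in which the tool goes at most 41.7 mm and 7.16 degrees, less where a joint would pass 70% of its speed; a pose out of reach is approached as far as the arm can. A call with a gripper value outside its range is refused whole. The fingers move at their own pace and stop on an object; "grip_force" is the grip in N (left out, the last holds). Time passes only in rows, so rows that repeat a pose let the fingers close. It gives the time, the measured TCP pose, the force and the opening at its end, in the units of the state.
- env.sense(): the state, without advancing time (a new reading comes with each control period).
- optics.read_camera(name): name is "scene" or "top" or "wrist"; returns a dict with "img" (384x512x3 uint8, red, green, blue), "camera_matrix" (3x3 intrinsics, pixels), "R" (3x3) and "t" (3): a world point X has camera coordinates R X + t. Camera axes: x right, y down, z forward; pixel columns grow to the right and rows downward; lengths in m; the calibration is good to about 2 mm. The wrist camera is an equidistant fisheye: a pixel r from the principal point sees the ray r / f radians off the axis. A picture is of the moment at which its call begins. There is no depth.
- env.hand_in(): hands the job in, once; it reports no verdict.
The state is a dict: "t": time; "q": joint angles; "qd": joint speeds; "tau": joint torques, N m; "tool_pos": TCP position; "orientation": TCP orientation; "contact_force": force on the tool from outside, world axes, zero at the start; "torque": the same for the moment, N m; "gripper_width": finger opening in m.
Only numpy, scipy, OpenCV 4.12 (cv2) and the standard library are available. Lean on these libraries where they do the work, as an engineer would, in place of code of your own. Each camera call takes 0.05 s, during which the arm holds its last target. There are 200 camera calls.

### The job

The white vase blank lies on its side on the sloping painting rest, held only by the drop gate on its low side. Slide the wooden wedge chock, nose first, up the slope between the two gate fingers and press it against the vase's low side until the vase bears firmly on the sprung rail behind it, with a slow, steady push of about 10 N that never passes 15 N; let go of the chock, then fold the gate fully down with its lever so that the chock alone keeps the vase from rolling. The vase is fragile: do not touch it with the gripper, and leave the bottle, brush pot, paint jar and palette where they are.

Things in the scene. Friction and masses are not known exactly. Their poses are not given: they have to be found in the camera images.
- rest: Wooden painting rest, fixed, 290 x 210 mm. Origin: on the table under it, half-way across its y. x is level and points to the uphill side, y is level and runs along the vase, z up. Its top is a flat slope rising 6 degrees towards +x, 28 mm over the table above the origin. It reaches from x = -130 mm (low edge, 14 mm over the table) to x = +159 mm. Chock on rest: friction about 0.5 to 0.7.
- slope_mid (a point): Point on the slope straight above the rest's origin. Uphill of the vase a cork-faced rail, 180 mm long, stands 15 to 57 mm over the slope. It gives way uphill on springs, 3 N per mm, 8 mm at most. Vase to rail there is a gap of 4 to 30 mm at the start, not reported. A chock first moves the vase with a push of 1 to 2 N, then the rail resists. Of the push, some 0.6 to 0.7 reaches the vase. Let go, it stays wedged.
- vase_center (a point): Centre of the white ceramic vase blank, a plain cylinder 80 mm in diameter and 160 mm long, 0.5 to 0.75 kg, lying on its side on the slope with its y axis along the rest's y, within 6 mm of the rest's middle. Its low side leans on the gate fingers.
- chock_grip (a point): Centre of the grip post, 58 mm above the flat underside of the dark wooden chock (180 g; 112 mm along x, 56 mm along y, 34 mm high). Wedge nose at 30 degrees: its tip lies 85 mm ahead (+x) of this point, the tail 27 mm behind. Post: 26 mm along x, 24 mm along y (grip across y), 34 to 82 mm above the underside. z is up. Starts flat on the table beside the rest's low edge.
- gate (a joint): Drop gate, rad: 0 upright (start), 1.5 folded on the slope. Hinge along the rest's y through x = 0, 5 mm above the slope. Two steel fingers, 14 mm wide (y), 10 mm thick, reach 41 mm up from the hinge at y = -50 and +50 mm; 86 mm clear between them. Both fold downhill (-x). Stiff: stays where left; about 2 N at the lever moves it.
- gate_lever (a point): Tip of the gate's steel lever, 67 mm from the hinge, at y = +117 mm of the rest, beyond the vase's end. The lever is 14 mm wide (y) and 10 mm thick, upright on the slope at the start and rigid with the gate fingers. Push it downhill from its uphill side, then press it down.
- vase: The vase itself; its origin is the same point as point vase_center.
- chock: The chock; origin at the underside, 50 mm behind its tip and 35 mm ahead of the grip post's centre, half-way across. x towards the nose.
- bottle: Green glass bottle, 64 mm in diameter, 210 mm high, standing loose; origin at its underside. Leave it alone.
- brush_pot: Glass pot of brushes, 76 mm in diameter, 100 mm high, brushes to 250 mm; origin at its underside. Leave it alone.
- paint_jar: Paint jar, 60 mm in diameter, 75 mm high; origin at its underside. Leave it alone.
- palette: White palette plate with paint dabs, 130 mm in diameter, 12 mm high; origin at its underside. Leave it alone.
There are look-alikes about, which are no part of the job. Leave any pink look-alike of the vase alone.

How it is judged:
By the outcome, as a careful person would: the job done as asked, in the order asked, and still so for the second after the job is handed in, with the robot touching nothing.
It also fails if it takes over 61 s, if anything falls off the work surface, if the arm or the gripper's body presses on something with over 40 N, if the wrist force passes 120 N, or if a joint passes its speed limit or range.

## Working session

There is one attempt and no reset: what is moved stays moved. The work goes in short steps, Python scripts to look and compute and a tool call to move; the robot and the scene stay as the last step left them, time stands still between calls to the robot, and variables do not carry over. Pictures are saved under pics/ and viewed, about 8 in all and at most 12, crops included, and the job is handed in when it is done.

Besides the shell and the picture viewer there is one more tool, called after "Call:" as name([rows], argument=value, ...), one row to a line, values as JSON. servo_tool: Moves the arm, as the interface text tells. Its arguments: {"type":"object","properties":{"rows":{"type":"array","items":{"type":"array"}},"grip_force":{"type":"number"}},"required":["rows"]}

```bash
mkdir -p pics; ls; python3 - <<'E'
from bench import env, optics
import cv2,numpy as np
s=env.sense();print({k:np.round(v,3) for k,v in s.items()})
for n in("scene","top"):
    c=optics.read_camera(n);cv2.imwrite(f"pics/{n}0.png",c["img"][:,:,::-1]);np.savez(f"pics/{n}0.npz",**c)
    print(n,c["camera_matrix"].round(1).tolist(),c["R"].round(3).tolist(),c["t"].round(3))
a=cv2.imread("pics/top0.png");cv2.imwrite("pics/top0b.png",cv2.resize(a,(800,600)))
a=cv2.imread("pics/scene0.png");cv2.imwrite("pics/scene0b.png",cv2.resize(a,(800,600)))
E
```

```text
pics
{'t': np.float64(0.0), 'q': array([-1.29 ,  0.384,  0.016,  1.371, -0.006,  1.388, -0.047]), 'qd': array([-0.   ,  0.002,  0.001, -0.   ,  0.   , -0.001, -0.001]), 'tau': array([ 0.0000e+00, -6.2758e+01,  8.4400e-01, -3.7184e+01,  1.7000e-02,
        1.4000e-02,  0.0000e+00]), 'tool_pos': array([0.211, 0.588, 0.404]), 'orientation': array([-0.578,  0.579,  0.407, -0.408]), 'contact_force': array([0.013, 0.688, 0.215]), 'torque': array([-0.03 ,  0.023,  0.023]), 'gripper_width': np.float64(0.085)}
scene [[415.5, 0.0, 255.8], [0.0, 415.5, 191.9], [0.0, 0.0, 1.0]] [[0.44, 0.898, -0.018], [0.654, -0.334, -0.679], [-0.616, 0.287, -0.734]] [-0.189 -0.307  1.413]
top [[421.8, 0.0, 243.4], [0.0, 421.8, 197.8], [0.0, 0.0, 1.0]] [[-0.001, -1.0, -0.021], [-0.984, 0.004, -0.176], [0.176, 0.021, -0.984]] [-0.022  0.524  1.269]
```

View pics/top0b.png

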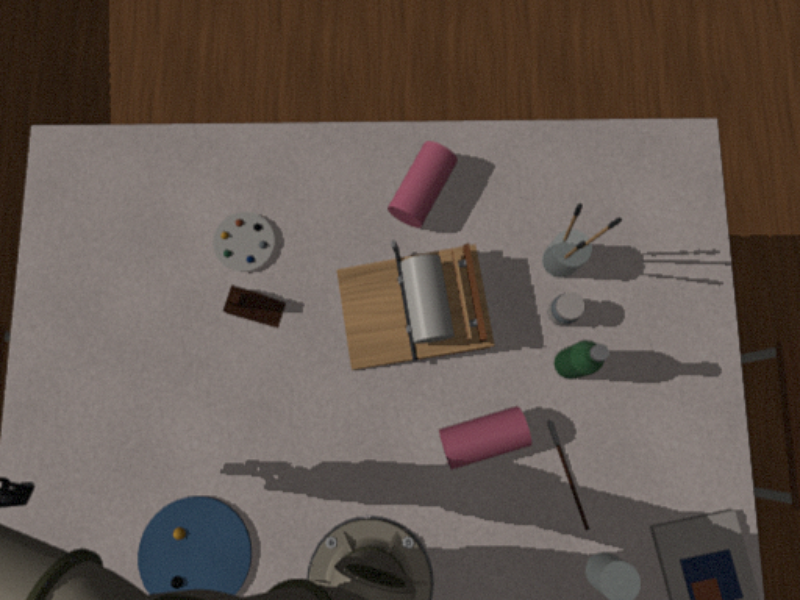

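View pics/scene0b.png

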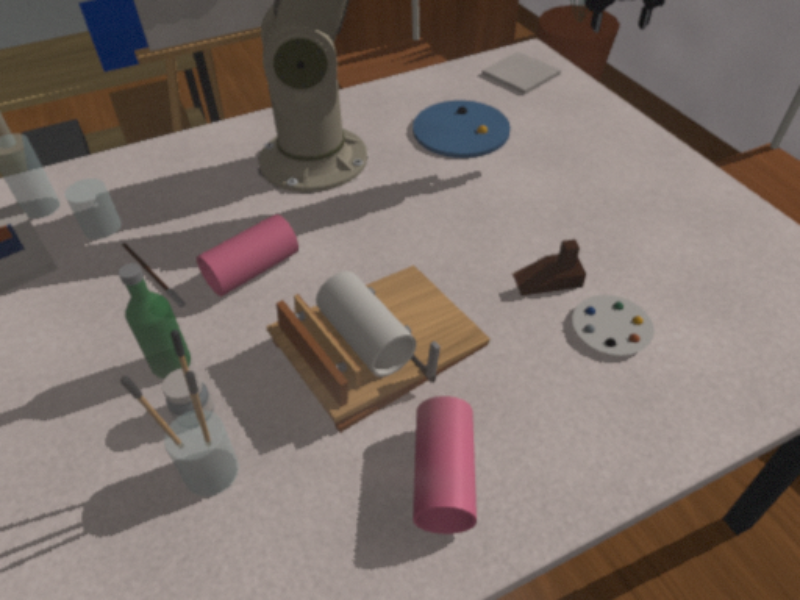

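The top view (800x600 scale) shows the dark chock at (255,305) with its post at the left end. The rest is at (415,307) and carries the white vase at (427,297), with the lever at (396,248). The two pink cylinders, (423,184) and (486,437), are look-alikes. The white one on the rest, leaning on the gate, is the vase. I'll check this in an enlarged crop.

```bash
python3 - <<'E'
import cv2
a=cv2.imread("pics/top0.png")[140:250,134:324]
a=cv2.convertScaleAbs(cv2.resize(a,None,fx=4.2,fy=4.2,interpolation=cv2.INTER_CUBIC),alpha=1.5,beta=10)
for u in range(140,324,20): cv2.putText(a,str(u),(int((u-134)*4.2),10),0,.35,(0,255,0)); cv2.line(a,(int((u-134+.5)*4.2),12),(int((u-134+.5)*4.2),20),(0,255,0))
for v in range(150,250,20): cv2.putText(a,str(v),(0,int((v-140+.5)*4.2)),0,.35,(0,255,0))
cv2.imwrite("pics/crop1.png",a)
E
```

```text
(no output)
```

View pics/crop1.png

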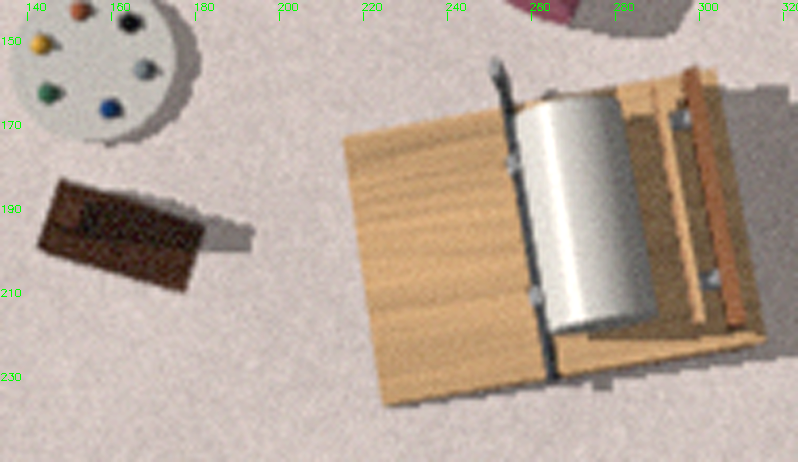

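The crop confirms the white vase lies against the two gate fingers at (515,162) and (537,297). The chock's tail is at the left and its nose edge runs (205,225)-(186,292). I'll fit the poses to these corners.

```bash
cat >h.py <<'E'
import numpy as np
from scipy.optimize import least_squares
from scipy.spatial.transform import Rotation as Ro
def load(n): return dict(np.load(f"pics/{n}.npz"))
def proj(c,X):
    p=np.atleast_2d(X)@c["R"].T+c["t"]; p=p@c["camera_matrix"].T; return p[:,:2]/p[:,2:]
def fit(obs,x0):
    "obs: list of (cam, local Nx3, pixels Nx2); pose x,y,yaw"
    def T(p,L): return np.asarray(L)@Ro.from_euler('z',p[2]).as_matrix().T+[p[0],p[1],0]
    f=lambda p:np.concatenate([(proj(c,T(p,L))-px).ravel() for c,L,px in obs])
    r=least_squares(f,x0,loss='soft_l1'); return r.x,f(r.x).reshape(-1,2)
def zs(x): return .028+x*np.tan(np.radians(6))
def cr(pts): return np.array(pts)/4.2+[133.5,139.5]
def s8(pts): return np.array(pts)*.64
E
python3 - <<'E'
from h import *
t=load("top0");s=load("scene0")
print(-t["R"].T@t["t"],-s["R"].T@s["t"])
L=[[x,y,zs(x)] for x,y in((-.130,.105),(-.130,-.105),(.159,-.105))]
S=[[-.13,.105,zs(-.13)],[-.13,-.105,zs(-.13)]]
p,r=fit([(t,L,cr([(345,137),(386,405),(764,340)])),(s,S,s8([(489,341),(414,267)]))],[.4,-.1,-1.5])
print("rest",p,r.round(1).tolist())
L=[[.085,.028,0],[.085,-.028,0],[-.027,.028,.034],[-.027,-.028,.034]]
p2,r=fit([(t,L,cr([(205,225),(186,292),(62,180),(38,250)])),(s,[[.085,-.028,0],[0,0,.082]],s8([(524,293),(570,244)]))],[.4,.25,-1.5])
print("chock grip",p2,r.round(1).tolist())
# in rest frame
R=Ro.from_euler('z',p[2]).as_matrix(); print("chock in rest",(np.array([*p2[:2],0])-[*p[:2],0])@R, p2[2]-p[2])
for n,l in dict(lever=[.0,.117,.100],vase=[.047,0,.075]).items(): print(n,R@l+[p[0],p[1],0])
o=Ro.from_quat(np.array([-.578,.579,.407,-.408])[[1,2,3,0]]).as_matrix();print(o)
E
```

```text
[ 0.29251292 -0.05096157  1.34067806] [ 1.15373332 -0.33854297  0.82535569]
rest [ 0.53272361 -0.07672448 -1.42467199] [[-0.2, -1.0], [-1.0, -0.7], [1.2, 0.1], [-0.1, -0.6], [-0.5, -0.8]]
chock grip [ 0.54504714  0.26367268 -1.82137559] [[0.3, -0.8], [0.1, -0.2], [-1.1, -0.5], [-0.4, -0.4], [-8.4, -11.7], [-0.2, -0.1]]
chock in rest [-0.33497513  0.06175568  0.        ] -0.3967036018874024
lever [ 0.64847672 -0.05968871  0.1       ]
vase [ 0.53956704 -0.12322359  0.075     ]
[[ 3.36727785e-01 -3.41508910e-04 -9.41601976e-01]
 [ 9.41599979e-01 -1.96916834e-03  3.36727785e-01]
 [-1.96916834e-03 -9.99998003e-01 -3.41508910e-04]]
```

Call:
servo_tool([
  [1,[-19.3,7,-42.4],[0,1.477,0]],
  [1,[-19.3,7,-42.4],[0,1.477,0]],
  [1,[-19.3,7,-42.4],[0,1.477,0]],
  [1,[-19.3,7,-42.4],[0,1.477,0]],
  [1,[-19.3,7,-42.4],[0,1.477,0]],
  [1,[-19.3,7,-42.4],[0,1.477,0]],
  [1,[-19.3,7,-42.4],[0,1.477,0]],
  [1,[-19.3,7,-42.4],[0,1.477,0]],
])

```text
t: 0.77
tool_pos: [0.4479, 0.3569, 0.3543]
orientation: [-0.702, 0.703, 0.078, -0.078]
contact_force: [0.5, 0.2, -1.1]
gripper_width: 0.0853
```

```bash
cat >>h.py <<'E'
def tool(s):
    q=s["orientation"]; return Ro.from_quat(np.array(q)[[1,2,3,0]])
def want(yaw,tilt=0):
    "tool for an object whose nose points to yaw, pitched up by tilt: tool z=-nose, y=-up"
    n=Ro.from_euler('z',yaw)*Ro.from_euler('y',-tilt)   # columns nose,left,up
    M=n.as_matrix(); return Ro.from_matrix(np.c_[M[:,1],-M[:,2],-M[:,0]])
def go(s,pos,Rw):
    R=tool(s); print("t %.2f"%s["t"],"pos",np.round(s["tool_pos"],4),"F",np.round(s["contact_force"],2),"w",round(float(s["gripper_width"]),4))
    print("  shift cm",(R.inv().apply(np.array(pos)-s["tool_pos"])*100).round(2),"turn",(R.inv()*Rw).as_rotvec().round(4))
E
python3 - <<'E'
from h import *
from bench import env
go(env.sense(),[.545,.264,.33],want(-1.821))
E
```

```text
t 0.77 pos [0.4479 0.3569 0.3543] F [ 0.49  0.21 -1.15] w 0.0853
  shift cm [  7.44   2.44 -11.19] turn [ 0.0015  0.4712 -0.0005]
```

Call:
servo_tool([
  [1,[7.4,2.4,-11.2],[0,0.471,0]],
  [1,[7.4,2.4,-11.2],[0,0.471,0]],
  [1,[7.4,2.4,-11.2],[0,0.471,0]],
  [1,[7.4,2.4,-11.2],[0,0.471,0]],
  [1,[7.4,2.4,-11.2],[0,0.471,0]],
  [1,[7.4,2.4,-11.2],[0,0.471,0]],
])

```text
t: 1.27
tool_pos: [0.545, 0.2629, 0.3296]
orientation: [-0.701, 0.702, -0.089, 0.088]
contact_force: [-1.0, 0.7, 0.1]
gripper_width: 0.0854
```

```bash
python3 - <<'E'
from h import *
from bench import env,optics
import cv2
c=optics.read_camera("wrist");np.savez("pics/wrist1.npz",**c);cv2.imwrite("pics/wrist1.png",cv2.convertScaleAbs(cv2.resize(c["img"][:,:,::-1],(768,576)),alpha=1.4))
go(env.sense(),[.545,.264,.217],want(-1.821))
print(c["camera_matrix"],c["R"].round(3),-c["R"].T@c["t"])
def fish(c,X):
    p=np.atleast_2d(X)@c["R"].T+c["t"];r=np.hypot(p[:,0],p[:,1]);th=np.arctan2(r,p[:,2]);K=c["camera_matrix"]
    return np.c_[K[0,2]+K[0,0]*th*p[:,0]/r,K[1,2]+K[1,1]*th*p[:,1]/r]
R=Ro.from_euler('z',-1.821).as_matrix()
L=[[x,y,.082] for x in(-.013,.013) for y in(-.012,.012)]+[[.085,-.028,0],[.085,.028,0],[-.027,.028,.034],[-.027,-.028,.034]]
print((fish(c,np.array(L)@R.T+[.545,.264,0])*1.5).round(0).tolist())
E
```

```text
t 1.32 pos [0.5442 0.2644 0.3299] F [ 0.26  0.01 -0.15] w 0.0855
  shift cm [ 0.1  11.29  0.  ] turn [ 0.0019  0.0024 -0.0012]
[[297.31863964   0.         256.13820804]
 [  0.         297.31863964 193.59248662]
 [  0.           0.           1.        ]] [[ 0.969 -0.249  0.   ]
 [-0.239 -0.932  0.272]
 [-0.067 -0.263 -0.962]] [0.5624138  0.32794219 0.2979676 ]
[[358.0, 275.0], [406.0, 275.0], [359.0, 324.0], [406.0, 324.0], [345.0, 377.0], [421.0, 377.0], [429.0, 234.0], [336.0, 234.0]]
```

View pics/wrist1.png

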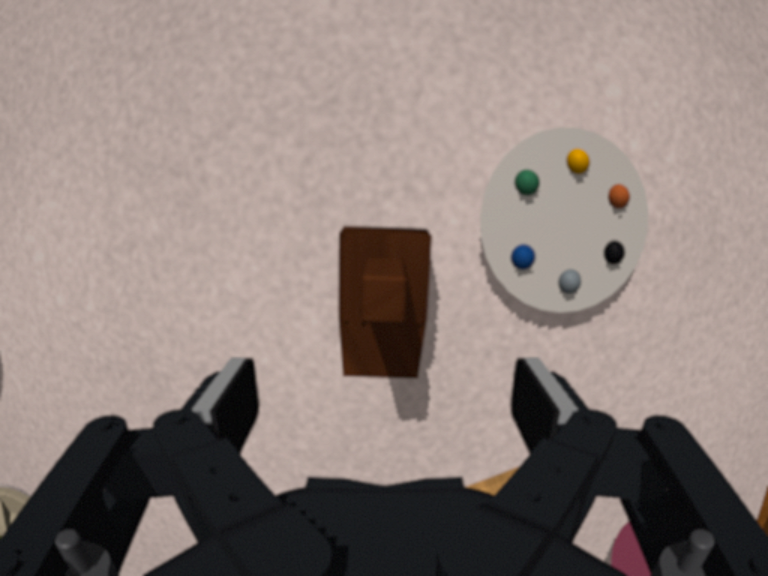

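The wrist view shows the chock straight ahead, with its post top spanning (362-407, 275-322). That matches the prediction to about 2 mm, and the palette is clear on the right. I'll descend and grip.

Call:
servo_tool([
  [1,[0.1,4,0],[0,0,0]],
  [1,[0.1,8,0],[0,0,0]],
  [1,[0.1,10,0],[0,0,0]],
  [1,[0.1,11.3,0],[0,0,0]],
  [1,[0.1,11.3,0],[0,0,0]],
  [0,[0.1,11.3,0],[0,0,0]],
  [0,[0.1,11.3,0],[0,0,0]],
  [0,[0.1,11.3,0],[0,0,0]],
], grip_force=50)

```text
t: 1.98
tool_pos: [0.5457, 0.2646, 0.2191]
orientation: [0.702, -0.701, 0.087, -0.088]
contact_force: [-1.0, 0.0, 0.3]
gripper_width: 0.0518
```

Call:
servo_tool([
  [0,[0,0,0],[0,0,0]],
  [0,[0,0,0],[0,0,0]],
  [0,[0,0,0],[0,0,0]],
  [0,[0,0,0],[0,0,0]],
  [0,[0,0,0],[0,0,0]],
  [0,[0,0,0],[0,0,0]],
  [0,[0,0,0],[0,0,0]],
  [0,[0,0,0],[0,0,0]],
], grip_force=50)

```text
t: 2.65
tool_pos: [0.5462, 0.2649, 0.2205]
orientation: [0.703, -0.701, 0.086, -0.088]
contact_force: [-1.5, 0.2, 7.4]
gripper_width: 0.0231
```

```bash
cat >>h.py <<'E'
REST=np.array([.5327,-.0767,-1.4247]); TH=np.radians(6)
GRIP=.159   # TCP above grip reference along tool: set from measured height
def slope(xs,y,h):
    "world point: xs along slope from slope_mid, y across, h normal to the slope"
    l=[xs*np.cos(TH)-h*np.sin(TH),y,.028+xs*np.sin(TH)+h*np.cos(TH)]
    return Ro.from_euler('z',REST[2]).apply(l)+[REST[0],REST[1],0]
def unslope(p):
    l=Ro.from_euler('z',-REST[2]).apply(np.array(p)-[REST[0],REST[1],.028])
    return Ro.from_euler('y',TH).apply(l)
E
python3 - <<'E'
from h import *
from bench import env
s=env.sense()
print(unslope(slope(.1,.02,.03)))
go(s,[*s["tool_pos"][:2],.32],want(-1.821))
E
```

```text
[0.1  0.02 0.03]
t 2.65 pos [0.5462 0.2649 0.2205] F [-1.54  0.19  7.43] w 0.0231
  shift cm [ 0.03 -9.95  0.03] turn [-0.0028  0.0034  0.0027]
```

Call:
servo_tool([
  [0,[0,-1,0],[0,0,0]],
  [0,[0,-3,0],[0,0,0]],
  [0,[0,-6,0],[0,0,0]],
  [0,[0,-9,0],[0,0,0]],
  [0,[0,-9.5,0],[0,0,0]],
  [0,[0,-9.5,0],[0,0,0]],
])

```text
t: 3.15
tool_pos: [0.5467, 0.2647, 0.3188]
orientation: [0.704, -0.7, 0.085, -0.09]
contact_force: [0.0, -0.4, -1.9]
gripper_width: 0.0231
```

```bash
python3 - <<'E'
from h import *
from bench import env
s=env.sense()
go(s,slope(-.100,0,.2205+.05),want(REST[2],TH)); print(unslope(s["tool_pos"]),slope(-.100,0,.2205+.05))
E
```

```text
t 3.15 pos [0.5467 0.2647 0.3188] F [ 0.03 -0.43 -1.9 ] w 0.0231
  shift cm [  2.08   3.09 -21.67] turn [-0.1086 -0.3932 -0.013 ]
[-0.30353091  0.06351527  0.32429083] [0.51410585 0.04966645 0.28656533]
```

Call:
servo_tool([
  [0,[0.3,0.3,-3],[-0.014,-0.05,-0.002]],
  [0,[0.6,0.9,-6.2],[-0.03,-0.11,-0.004]],
  [0,[0.9,1.4,-9.5],[-0.046,-0.17,-0.006]],
  [0,[1.2,1.9,-13],[-0.063,-0.23,-0.008]],
  [0,[1.6,2.3,-16],[-0.08,-0.29,-0.01]],
  [0,[1.9,2.7,-19],[-0.095,-0.345,-0.012]],
  [0,[2.1,3.1,-21.7],[-0.109,-0.393,-0.013]],
  [0,[2.1,3.1,-21.7],[-0.109,-0.393,-0.013]],
])

```text
t: 3.82
tool_pos: [0.5123, 0.0428, 0.2845]
orientation: [-0.666, 0.743, 0.051, -0.049]
contact_force: [-0.4, -1.1, -1.3]
gripper_width: 0.0232
```

```bash
python3 - <<'E'
from h import *
from bench import env,optics
import cv2
for n in("scene","top"):
    c=optics.read_camera(n);cv2.imwrite(f"pics/{n}1.png",c["img"][:,:,::-1]);np.savez(f"pics/{n}1.npz",**c)
s=env.sense()
go(s,slope(-.100,0,.2205+.004),want(REST[2],TH)); print(unslope(s["tool_pos"]))
a=cv2.imread("pics/top1.png")[140:250,190:320];b=cv2.imread("pics/scene1.png")[150:280,160:320]
a=cv2.resize(a,(390,330),interpolation=cv2.INTER_CUBIC);b=cv2.resize(b,(400,325),interpolation=cv2.INTER_CUBIC)
o=np.zeros((330,790,3),np.uint8);o[:,:390]=a;o[:325,390:]=b;cv2.imwrite("pics/c2.png",cv2.convertScaleAbs(o,alpha=1.4))
E
```

```text
t 3.92 pos [0.5134 0.0481 0.2853] F [-0.04  1.1  -1.43] w 0.0234
  shift cm [0.1  4.46 0.13] turn [ 0.0003 -0.003  -0.0027]
[-0.0987115  -0.00092088  0.26911989]
```

View pics/c2.png

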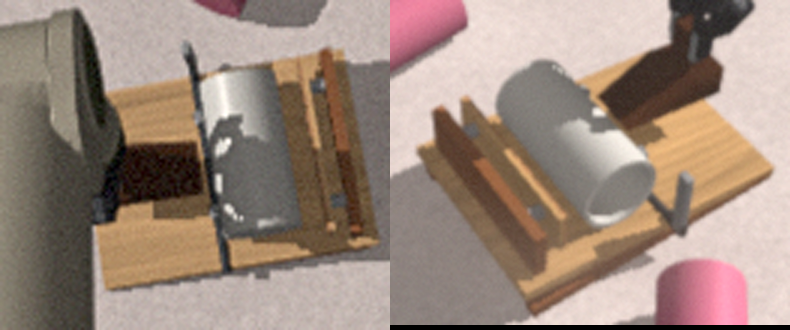

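Held over the slope: the chock's nose edge is at (203,142)-(207,195) in the left crop, just short of the gate. I'll compare this with the model.

```bash
python3 - <<'E'
from h import *
c=load("top1")
u=unslope([.5134,.0481,.2853]); h=u[2]-.2205
for y in(.028,-.028): print((proj(c,slope(u[0]+.085,u[1]+y,h))-[190,140])*3)
print([((proj(c,slope(0,y,.046))-[190,140])*3).round(0).tolist() for y in(.05,-.05)])
E
```

```text
[[189.30393055 136.51871954]]
[[197.60627234 190.02588024]]
[[[199.0, 113.0]], [[214.0, 209.0]]]
```

Call:
servo_tool([
  [0,[0.1,1.2,0.1],[0,0,0]],
  [0,[0.1,2.6,0.1],[0,0,0]],
  [0,[0.1,3.6,0.1],[0,0,0]],
  [0,[0.1,4,0.1],[0,0,0]],
  [0,[0.1,4,0.1],[0,0,0]],
  [0,[0.1,4,0.1],[0,0,0]],
])

```text
t: 4.42
tool_pos: [0.5148, 0.0455, 0.2454]
orientation: [-0.667, 0.741, 0.052, -0.049]
contact_force: [-0.4, 0.5, -1.1]
gripper_width: 0.0229
```

```bash
python3 - <<'E'
from h import *
from bench import env,optics
import cv2
c=optics.read_camera("top");cv2.imwrite("pics/top2.png",c["img"][:,:,::-1]);np.savez("pics/top2.npz",**c)
s=env.sense()
go(s,slope(-.100,0,.2205),want(REST[2],TH)); u=unslope(s["tool_pos"]);print(u)
h=u[2]-.2205
a=cv2.imread("pics/top2.png")[165:235,220:290]
a=cv2.convertScaleAbs(cv2.resize(a,None,fx=8,fy=8,interpolation=cv2.INTER_CUBIC),alpha=1.7,beta=15)
for X in [slope(u[0]+.085,u[1]+y,h) for y in(.028,-.028)]+[slope(0,y,.046) for y in(.05,-.05)]:
    p=((proj(c,X)[0]-[220,165]+.5)*8).astype(int).tolist();print(p);cv2.circle(a,p,3,(0,255,0))
cv2.imwrite("pics/c3.png",a)
E
```

```text
t 4.47 pos [0.515  0.0455 0.2458] F [ 0.69  1.08 -1.49] w 0.0231
  shift cm [-0.03  0.9   0.  ] turn [ 0.0003 -0.0027 -0.0022]
[-0.09998037  0.00029266  0.22953131]
[275, 184]
[296, 323]
[295, 105]
[335, 360]
```

View pics/c3.png

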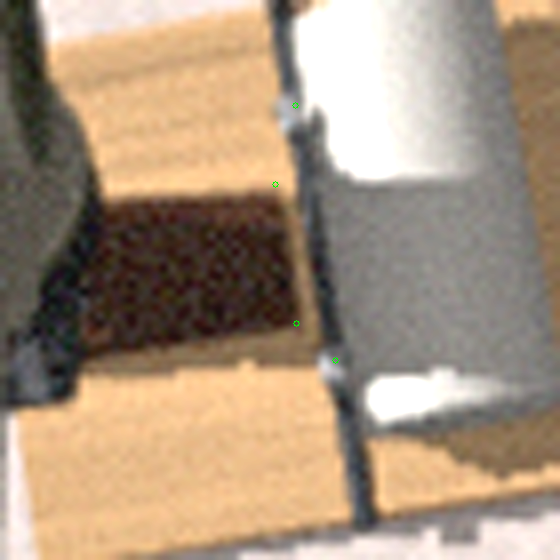

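The markers lie on the nose corners and finger tops to about 1 px, and the chock is centred between the fingers. I'll lower it gently to contact.

Call:
servo_tool([
  [0,[0,0.3,0],[0,0,0]],
  [0,[0,0.5,0],[0,0,0]],
  [0,[0,0.6,0],[0,0,0]],
  [0,[0,0.7,0],[0,0,0]],
  [0,[0,0.7,0],[0,0,0]],
  [0,[0,0.7,0],[0,0,0]],
])

```text
t: 4.97
tool_pos: [0.5151, 0.0447, 0.2389]
orientation: [-0.667, 0.741, 0.052, -0.049]
contact_force: [0.5, 0.1, -1.8]
gripper_width: 0.0235
```

Call:
servo_tool([
  [0,[0,0.05,0],[0,0,0]],
  [0,[0,0.1,0],[0,0,0]],
  [0,[0,0.1,0],[0,0,0]],
  [0,[0,0.1,0],[0,0,0]],
])

```text
t: 5.3
tool_pos: [0.5151, 0.0446, 0.2379]
orientation: [-0.667, 0.741, 0.052, -0.049]
contact_force: [-0.0, -1.2, -1.7]
gripper_width: 0.0231
```

Call:
servo_tool([
  [0,[0,0.05,0],[0,0,0]],
  [0,[0,0.1,0],[0,0,0]],
  [0,[0,0.1,0],[0,0,0]],
  [0,[0,0.1,0],[0,0,0]],
])

```text
t: 5.63
tool_pos: [0.5152, 0.0445, 0.2374]
orientation: [-0.667, 0.741, 0.053, -0.048]
contact_force: [-2.9, 0.5, 6.0]
gripper_width: 0.0232
```

```bash
python3 - <<'E'
from h import *
from bench import env
s=env.sense();go(s,slope(-.0800,0,.2205),want(REST[2],TH)); print(unslope(s["tool_pos"]), s["torque"].round(2), unslope(np.array(s["contact_force"])+[*REST[:2],.028]))
E
```

```text
t 5.63 pos [0.5152 0.0445 0.2374] F [-2.92  0.49  5.99] w 0.0232
  shift cm [-0.03  0.05 -1.99] turn [ 0.     -0.0029 -0.002 ]
[-0.09987321  0.00031739  0.22101797] [ 0.09  0.69 -0.13] [-0.28191568 -2.82051037  6.05432917]
```

Call:
servo_tool([
  [0,[0,-0.04,-0.2],[0,0,0]],
  [0,[0,-0.04,-0.7],[0,0,0]],
  [0,[0,-0.04,-1.2],[0,0,0]],
  [0,[0,-0.04,-1.7],[0,0,0]],
  [0,[0,-0.04,-2.2],[0,0,0]],
  [0,[0,-0.04,-2.7],[0,0,0]],
  [0,[0,-0.04,-3.2],[0,0,0]],
  [0,[0,-0.04,-3.5],[0,0,0]],
])

```text
t: 6.3
tool_pos: [0.5202, 0.0091, 0.2415]
orientation: [-0.667, 0.741, 0.052, -0.048]
contact_force: [-0.3, -0.5, -2.3]
gripper_width: 0.0233
```

```bash
cat >>h.py <<'E'
def rep():
    from bench import env
    s=env.sense();go(s,slope(-.05,0,.2212),want(REST[2],TH)); f=Ro.from_euler('y',TH).apply(Ro.from_euler('z',-REST[2]).apply(s["contact_force"]))
    print("slope pos mm",(unslope(s["tool_pos"])*1000).round(2),"F slope",f.round(2),"torque",s["torque"].round(2))
E
python3 -c "from h import *;rep()"
```

```text
t 6.30 pos [0.5202 0.0091 0.2415] F [-0.35 -0.48 -2.28] w 0.0233
  shift cm [-0.01  0.02 -1.39] turn [ 0.0003 -0.0038 -0.0021]
slope pos mm [-6.3870e+01  1.4000e-01  2.2137e+02] F slope [ 0.18 -0.41 -2.31] torque [ 0.13 -0.   -0.02]
```

Call:
servo_tool([
  [0,[0,0.01,-0.15],[0,0,0]],
  [0,[0,0.02,-0.3],[0,0,0]],
  [0,[0,0.02,-0.45],[0,0,0]],
  [0,[0,0.02,-0.6],[0,0,0]],
  [0,[0,0.02,-0.75],[0,0,0]],
  [0,[0,0.02,-0.9],[0,0,0]],
  [0,[0,0.02,-1.0],[0,0,0]],
  [0,[0,0.02,-1.0],[0,0,0]],
])

```text
t: 6.97
tool_pos: [0.5216, -0.0006, 0.2423]
orientation: [-0.667, 0.741, 0.052, -0.048]
contact_force: [-1.2, 1.3, -2.7]
gripper_width: 0.0232
```

Call:
servo_tool([
  [0,[0,0,-0.07],[0,0,0]],
  [0,[0,0,-0.14],[0,0,0]],
  [0,[0,0,-0.2],[0,0,0]],
  [0,[0,0,-0.27],[0,0,0]],
  [0,[0,0,-0.34],[0,0,0]],
  [0,[0,0,-0.4],[0,0,0]],
  [0,[0,0,-0.46],[0,0,0]],
  [0,[0,0,-0.5],[0,0,0]],
])

```text
t: 7.63
tool_pos: [0.5223, -0.0057, 0.2428]
orientation: [-0.667, 0.741, 0.052, -0.048]
contact_force: [-0.7, 1.7, -2.7]
gripper_width: 0.0234
```

```bash
python3 -c "from h import *;rep()"
```

```text
t 7.63 pos [ 0.5223 -0.0057  0.2428] F [-0.73  1.67 -2.7 ] w 0.0234
  shift cm [-0.01 -0.01  0.11] turn [ 0.0001 -0.0035 -0.0022]
slope pos mm [-4.8950e+01  7.0000e-02  2.2113e+02] F slope [-2.03 -0.48 -2.51] torque [ 0.75  0.14 -0.01]
```

Call:
servo_tool([
  [0,[0,0,-0.07],[0,0,0]],
  [0,[0,0,-0.14],[0,0,0]],
  [0,[0,0,-0.2],[0,0,0]],
  [0,[0,0,-0.27],[0,0,0]],
  [0,[0,0,-0.34],[0,0,0]],
  [0,[0,0,-0.4],[0,0,0]],
  [0,[0,0,-0.46],[0,0,0]],
  [0,[0,0,-0.5],[0,0,0]],
])

```text
t: 8.3
tool_pos: [0.523, -0.0107, 0.2434]
orientation: [-0.667, 0.741, 0.052, -0.048]
contact_force: [-0.1, 2.5, -1.8]
gripper_width: 0.0232
```

```bash
python3 - <<'E'
from h import *
rep()
t=load("top0")
# rail face top edge in x (slope coords) from crop1 pixels at h=57; vase uphill silhouette
def back(px,h):
    f=lambda p:(proj(t,slope(p[0],p[1],h))[0]-px)
    return least_squares(f,[.05,0]).x
for px,h in (((655,85),.057),((697,322),.057),((617,110),.05),((655,300),.05),((517,115),.05)): print(px,(back(cr(px),h)*1000).round(1))
E
```

```text
t 8.30 pos [ 0.523  -0.0107  0.2434] F [-0.14  2.51 -1.77] w 0.0232
  shift cm [-0.01 -0.01  0.62] turn [ 0.0001 -0.0037 -0.0022]
slope pos mm [-4.3790e+01  4.0000e-02  2.2114e+02] F slope [-2.68  0.23 -1.5 ] torque [0.81 0.15 0.03]
(655, 85) [108.4  85.2]
(697, 322) [109.1 -89.8]
(617, 110) [78.4 73.4]
(655, 300) [ 82.6 -68.6]
(517, 115) [ 5.9 82.6]
```

Rail face is at about x=108 mm, so the gap is about 23 mm and the rail should be met with the post near -28 mm.

Call:
servo_tool([
  [0,[0,0,-0.07],[0,0,0]],
  [0,[0,0,-0.14],[0,0,0]],
  [0,[0,0,-0.2],[0,0,0]],
  [0,[0,0,-0.27],[0,0,0]],
  [0,[0,0,-0.34],[0,0,0]],
  [0,[0,0,-0.4],[0,0,0]],
  [0,[0,0,-0.46],[0,0,0]],
  [0,[0,0,-0.5],[0,0,0]],
])

```text
t: 8.97
tool_pos: [0.5237, -0.0158, 0.2439]
orientation: [-0.667, 0.741, 0.052, -0.048]
contact_force: [-0.9, 1.5, -1.2]
gripper_width: 0.0235
```

```bash
python3 -c "from h import *;rep()"
```

```text
t 8.97 pos [ 0.5237 -0.0158  0.2439] F [-0.94  1.54 -1.24] w 0.0235
  shift cm [-0.   -0.01  1.13] turn [ 0.0002 -0.0038 -0.0023]
slope pos mm [-38.68  -0.   221.11] F slope [-1.78 -0.71 -1.06] torque [0.82 0.14 0.01]
```

Call:
servo_tool([
  [0,[0,0,-0.05],[0,0,0]],
  [0,[0,0,-0.1],[0,0,0]],
  [0,[0,0,-0.15],[0,0,0]],
  [0,[0,0,-0.2],[0,0,0]],
  [0,[0,0,-0.25],[0,0,0]],
  [0,[0,0,-0.3],[0,0,0]],
  [0,[0,0,-0.35],[0,0,0]],
  [0,[0,0,-0.35],[0,0,0]],
])

```text
t: 9.63
tool_pos: [0.5243, -0.0195, 0.2443]
orientation: [-0.667, 0.741, 0.052, -0.048]
contact_force: [0.5, 0.9, -1.6]
gripper_width: 0.0236
```

```bash
python3 -c "from h import *;rep()"
```

```text
t 9.63 pos [ 0.5243 -0.0195  0.2443] F [ 0.48  0.89 -1.61] w 0.0236
  shift cm [-0.   -0.01  1.51] turn [ 0.0004 -0.004  -0.0021]
slope pos mm [-3.4920e+01 -2.0000e-02  2.2112e+02] F slope [-0.98  0.6  -1.52] torque [0.7  0.09 0.02]
```

Call:
servo_tool([
  [0,[0,0,-0.03],[0,0,0]],
  [0,[0,0,-0.06],[0,0,0]],
  [0,[0,0,-0.09],[0,0,0]],
  [0,[0,0,-0.12],[0,0,0]],
  [0,[0,0,-0.15],[0,0,0]],
  [0,[0,0,-0.18],[0,0,0]],
  [0,[0,0,-0.2],[0,0,0]],
  [0,[0,0,-0.22],[0,0,0]],
])

```text
t: 10.3
tool_pos: [0.5246, -0.0217, 0.2445]
orientation: [-0.667, 0.741, 0.052, -0.048]
contact_force: [-0.9, 2.9, -1.7]
gripper_width: 0.023
```

```bash
python3 -c "from h import *;rep()"
```

```text
t 10.30 pos [ 0.5246 -0.0217  0.2445] F [-0.87  2.9  -1.66] w 0.023
  shift cm [-0.   -0.01  1.73] turn [ 0.0005 -0.004  -0.0022]
slope pos mm [-3.267e+01 -5.000e-02  2.211e+02] F slope [-3.15 -0.44 -1.34] torque [0.87 0.09 0.07]
```

Call:
servo_tool([
  [0,[0,0,-0.03],[0,0,0]],
  [0,[0,0,-0.06],[0,0,0]],
  [0,[0,0,-0.08],[0,0,0]],
  [0,[0,0,-0.1],[0,0,0]],
  [0,[0,0,-0.12],[0,0,0]],
  [0,[0,0,-0.14],[0,0,0]],
  [0,[0,0,-0.16],[0,0,0]],
  [0,[0,0,-0.18],[0,0,0]],
])

```text
t: 10.97
tool_pos: [0.5247, -0.0227, 0.2447]
orientation: [-0.668, 0.741, 0.052, -0.048]
contact_force: [-1.8, 6.2, 1.4]
gripper_width: 0.0232
```

```bash
python3 -c "from h import *;rep()"
```

```text
t 10.97 pos [ 0.5247 -0.0227  0.2447] F [-1.84  6.2   1.39] w 0.0232
  shift cm [-0.01  0.    1.83] turn [-0.0006 -0.0032 -0.0023]
slope pos mm [-31.67  -0.   221.22] F slope [-6.22 -0.92  2.05] torque [ 1.66  0.58 -0.05]
```

Call:
servo_tool([
  [0,[0,0,-0.08],[0,0,0]],
  [0,[0,0,-0.09],[0,0,0]],
  [0,[0,0,-0.11],[0,0,0]],
  [0,[0,0,-0.12],[0,0,0]],
  [0,[0,0,-0.13],[0,0,0]],
  [0,[0,0,-0.15],[0,0,0]],
  [0,[0,0,-0.16],[0,0,0]],
  [0,[0,0,-0.17],[0,0,0]],
])

```text
t: 11.63
tool_pos: [0.5248, -0.0232, 0.2449]
orientation: [-0.668, 0.741, 0.052, -0.049]
contact_force: [-2.4, 8.1, 0.7]
gripper_width: 0.0232
```

```bash
python3 -c "from h import *;rep()"
```

```text
t 11.63 pos [ 0.5248 -0.0232  0.2449] F [-2.42  8.06  0.73] w 0.0232
  shift cm [-0.01  0.02  1.89] turn [-0.0023 -0.0021 -0.0026]
slope pos mm [-3.1130e+01  1.0000e-02  2.2133e+02] F slope [-8.2  -1.22  1.59] torque [ 1.92  0.68 -0.08]
```

Call:
servo_tool([
  [0,[0,0,-0.11],[0,0,0]],
  [0,[0,0,-0.12],[0,0,0]],
  [0,[0,0,-0.13],[0,0,0]],
  [0,[0,0,-0.14],[0,0,0]],
  [0,[0,0,-0.15],[0,0,0]],
  [0,[0,0,-0.16],[0,0,0]],
  [0,[0,0,-0.17],[0,0,0]],
  [0,[0,0,-0.17],[0,0,0]],
])

```text
t: 12.3
tool_pos: [0.5249, -0.0236, 0.245]
orientation: [-0.669, 0.74, 0.053, -0.05]
contact_force: [-3.4, 7.4, 1.1]
gripper_width: 0.0235
```

```bash
python3 -c "from h import *;rep()"
```

```text
t 12.30 pos [ 0.5249 -0.0236  0.245 ] F [-3.36  7.35  1.06] w 0.0235
  shift cm [-0.01  0.03  1.93] turn [-0.0041 -0.0009 -0.003 ]
slope pos mm [-3.0730e+01  4.0000e-02  2.2146e+02] F slope [-7.61 -2.25  1.86] torque [ 2.02  0.7  -0.15]
```

Call:
servo_tool([
  [0,[0,0,-0.14],[0,0,0]],
  [0,[0,0,-0.15],[0,0,0]],
  [0,[0,0,-0.16],[0,0,0]],
  [0,[0,0,-0.17],[0,0,0]],
  [0,[0,0,-0.18],[0,0,0]],
  [0,[0,0,-0.19],[0,0,0]],
  [0,[0,0,-0.2],[0,0,0]],
  [0,[0,0,-0.2],[0,0,0]],
])

```text
t: 12.97
tool_pos: [0.525, -0.0241, 0.2452]
orientation: [-0.67, 0.739, 0.053, -0.05]
contact_force: [-3.4, 8.6, 1.7]
gripper_width: 0.0237
```

```bash
python3 -c "from h import *;rep()"
```

```text
t 12.97 pos [ 0.525  -0.0241  0.2452] F [-3.4   8.61  1.68] w 0.0237
  shift cm [-0.    0.05  1.99] turn [-0.0062  0.0003 -0.0033]
slope pos mm [-3.0130e+01  4.0000e-02  2.2158e+02] F slope [-8.79 -2.11  2.61] torque [ 2.09  0.7  -0.21]
```

Call:
servo_tool([
  [0,[0,0.01,-0.13],[-0.002,0,0]],
  [0,[0,0.02,-0.13],[-0.003,0,0]],
  [0,[0,0.03,-0.13],[-0.003,0,0]],
  [0,[0,0.03,-0.13],[-0.004,0,0]],
  [0,[0,0.03,-0.13],[-0.004,0,0]],
  [0,[0,0.03,-0.13],[-0.005,0,0]],
  [0,[0,0.03,-0.13],[-0.006,0,0]],
  [0,[0,0.03,-0.13],[-0.006,0,0]],
])

```text
t: 13.63
tool_pos: [0.525, -0.0237, 0.245]
orientation: [-0.668, 0.74, 0.053, -0.051]
contact_force: [-4.0, 9.7, 0.8]
gripper_width: 0.0235
```

```bash
python3 -c "from h import *;rep()"
```

```text
t 13.63 pos [ 0.525  -0.0237  0.245 ] F [-3.95  9.66  0.82] w 0.0235
  shift cm [-0.    0.03  1.95] turn [-0.0025  0.0018 -0.0037]
slope pos mm [-3.054e+01  7.000e-02  2.214e+02] F slope [-10.    -2.51   1.87] torque [ 2.36  0.69 -0.21]
```

Call:
servo_tool([
  [0,[0,0,-0.13],[-0.003,0,0]],
  [0,[0,0,-0.14],[-0.003,0,0]],
  [0,[0,0,-0.15],[-0.003,0,0]],
  [0,[0,0,-0.15],[-0.003,0,0]],
  [0,[0,0,-0.15],[-0.003,0,0]],
  [0,[0,0,-0.15],[-0.003,0,0]],
  [0,[0,0,-0.15],[-0.003,0,0]],
  [0,[0,0,-0.15],[-0.003,0,0]],
])

```text
t: 14.3
tool_pos: [0.5249, -0.0237, 0.245]
orientation: [-0.668, 0.741, 0.054, -0.051]
contact_force: [-3.7, 8.5, 1.0]
gripper_width: 0.0236
```

```bash
python3 -c "from h import *;rep()"
```

```text
t 14.30 pos [ 0.5249 -0.0237  0.245 ] F [-3.69  8.47  0.98] w 0.0236
  shift cm [0.   0.03 1.94] turn [-0.0017  0.003  -0.0042]
slope pos mm [-3.0560e+01  4.0000e-02  2.2142e+02] F slope [-8.76 -2.42  1.91] torque [ 2.35  0.57 -0.19]
```

Call:
servo_tool([
  [0,[0,0,-0.15],[-0.003,0,0]],
  [0,[0,0,-0.15],[-0.004,0,0]],
  [0,[0,0,-0.16],[-0.004,0,0]],
  [0,[0,0,-0.16],[-0.004,0,0]],
  [0,[0,0,-0.17],[-0.004,0,0]],
  [0,[0,0,-0.17],[-0.004,0,0]],
  [0,[0,0,-0.17],[-0.004,0,0]],
  [0,[0,0,-0.17],[-0.004,0,0]],
])

```text
t: 14.97
tool_pos: [0.5249, -0.0236, 0.2449]
orientation: [-0.667, 0.741, 0.054, -0.052]
contact_force: [-4.5, 9.4, 0.3]
gripper_width: 0.0234
```

```bash
python3 -c "from h import *;rep()"
```

```text
t 14.97 pos [ 0.5249 -0.0236  0.2449] F [-4.51  9.41  0.26] w 0.0234
  shift cm [0.01 0.02 1.93] turn [-0.0003  0.0045 -0.0048]
slope pos mm [-3.0660e+01  3.0000e-02  2.2136e+02] F slope [-9.89 -3.09  1.3 ] torque [ 2.51  0.59 -0.19]
```

Call:
servo_tool([
  [0,[0,0,-0.13],[-0.002,0,0]],
  [0,[0,0,-0.1],[-0.001,0,0]],
  [0,[0,0,-0.07],[0,0,0]],
  [0,[0,0,-0.04],[0,0,0]],
  [0,[0,0,-0.02],[0,0,0]],
  [0,[0,0,0],[0,0,0]],
  [0,[0,0,0],[0,0,0]],
  [0,[0,0,0],[0,0,0]],
])

```text
t: 15.63
tool_pos: [0.5249, -0.0235, 0.2449]
orientation: [-0.667, 0.741, 0.054, -0.052]
contact_force: [-1.7, 5.0, -2.5]
gripper_width: 0.0237
```

```bash
python3 -c "from h import *;rep()"
```

```text
t 15.63 pos [ 0.5249 -0.0235  0.2449] F [-1.69  5.01 -2.49] w 0.0237
  shift cm [0.01 0.01 1.92] turn [-0.0005  0.0046 -0.0048]
slope pos mm [-3.0790e+01  1.0000e-02  2.2132e+02] F slope [-5.43 -0.94 -1.93] torque [ 1.66  0.08 -0.11]
```

Call:
servo_tool([
  [0,[0,0,-0.04],[0,0,0]],
  [0,[0,0,0],[0,0,0]],
  [0,[0,0,0.02],[0,0,0]],
  [0,[0,0,0.04],[0,0,0]],
  [0,[0,0,0.04],[0,0,0]],
  [0,[0,0,0.04],[0,0,0]],
])

```text
t: 16.13
tool_pos: [0.5249, -0.0234, 0.2448]
orientation: [-0.667, 0.741, 0.054, -0.052]
contact_force: [-0.2, 2.3, -3.7]
gripper_width: 0.0231
```

```bash
python3 -c "from h import *;rep()"
```

```text
t 16.13 pos [ 0.5249 -0.0234  0.2448] F [-0.18  2.26 -3.71] w 0.0231
  shift cm [0.01 0.01 1.9 ] turn [-0.0001  0.0044 -0.0047]
slope pos mm [-3.0950e+01  2.0000e-02  2.2127e+02] F slope [-2.64  0.16 -3.45] torque [ 1.22 -0.09 -0.07]
```

Force has eased to about 2.6 N with the chock unmoved. I'll open part-way so the fingers stay clear of the gate, then lift straight off the slope.

Call:
servo_tool([
  [0.1,[0,0,0],[0,0,0]],
  [0.3,[0,0,0],[0,0,0]],
  [0.55,[0,0,0],[0,0,0]],
  [0.55,[0,0,0],[0,0,0]],
  [0.55,[0,0,0],[0,0,0]],
  [0.55,[0,0,0],[0,0,0]],
  [0.55,[0,0,0],[0,0,0]],
  [0.55,[0,0,0],[0,0,0]],
])

```text
t: 16.8
tool_pos: [0.5249, -0.0235, 0.2449]
orientation: [-0.667, 0.741, 0.054, -0.052]
contact_force: [0.0, -0.2, 1.0]
gripper_width: 0.0468
```

```bash
python3 -c "from h import *;rep()"
```

```text
t 16.80 pos [ 0.5249 -0.0235  0.2449] F [ 0.03 -0.2   0.95] w 0.0468
  shift cm [0.01 0.01 1.92] turn [ 0.      0.0042 -0.0046]
slope pos mm [-3.0820e+01  2.0000e-02  2.2133e+02] F slope [0.3  0.   0.93] torque [ 0.15 -0.02  0.02]
```

Call:
servo_tool([
  [0.55,[0,-0.5,0],[0,0,0]],
  [0.55,[0,-1.5,0],[0,0,0]],
  [0.55,[0,-3,0],[0,0,0]],
  [0.55,[0,-5,0],[0,0,0]],
  [0.3,[0,-7,0],[0,0,0]],
  [0,[0,-9,0],[0,0,0]],
  [0,[0,-9.5,0],[0,0,0]],
  [0,[0,-9.5,0],[0,0,0]],
])

```text
t: 17.47
tool_pos: [0.5245, -0.0135, 0.3416]
orientation: [-0.667, 0.741, 0.055, -0.051]
contact_force: [-0.6, -0.4, -0.2]
gripper_width: 0.0003
```

```bash
python3 - <<'E'
from h import *
from bench import env,optics
import cv2
s=env.sense();go(s,slope(.026,.120,.310),want(REST[2],TH))
c=optics.read_camera("scene");np.savez("pics/scene3.npz",**c)
a=c["img"][140:290,140:340,::-1]
a=cv2.convertScaleAbs(cv2.resize(a,(800,600),interpolation=cv2.INTER_CUBIC),alpha=1.4)
cv2.imwrite("pics/c4.png",a)
E
```

```text
t 17.47 pos [ 0.5245 -0.0135  0.3416] F [-0.62 -0.44 -0.25] w 0.0003
  shift cm [11.87  0.85 -5.71] turn [-0.0003  0.0042 -0.0005]
```

View pics/c4.png

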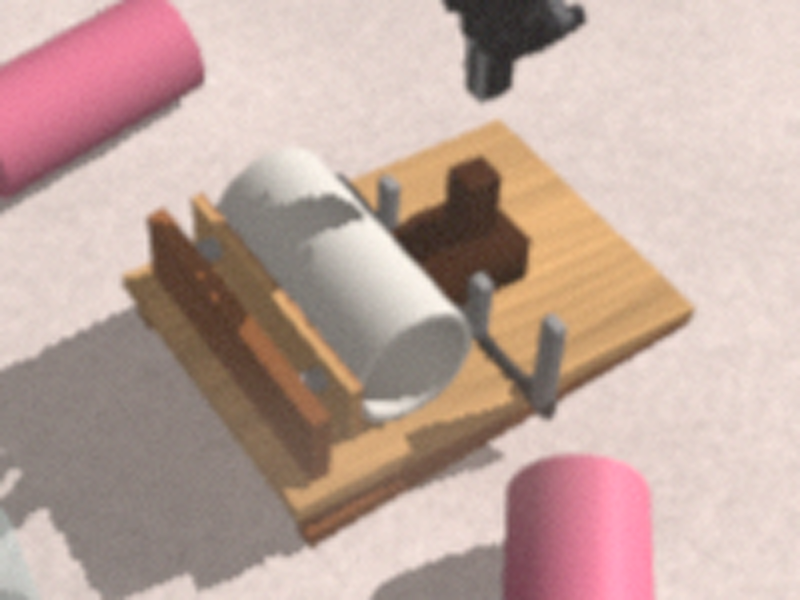

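The vase bears on the sprung rail. The chock is wedged nose-under at (455,250), and the gate fingers at (388,200) and (480,305) are clear of it. The lever is at (550,360). I'll move above and uphill of the lever.

```bash
python3 - <<'E'
from h import *
c=load("scene3");u=unslope([.5245,-.0135,.3416])
for T in(.173,.180,.186): print(T,(proj(c,slope(u[0],u[1],u[2]-T))-[140,140])*4)
E
```

```text
0.173 [[483.98646114  91.00048228]]
0.18 [[483.0541963  100.30895301]]
0.186 [[482.26255565 108.21332055]]
```

Call:
servo_tool([
  [0,[2.9,0.2,-1.4],[0,0,0]],
  [0,[5.8,0.4,-2.8],[0,0,0]],
  [0,[8.7,0.6,-4.2],[0,0,0]],
  [0,[11.6,0.8,-5.7],[0,0,0]],
  [0,[11.6,0.8,-5.7],[0,0,0]],
  [0,[11.6,0.8,-5.7],[0,0,0]],
])

```text
t: 18.02
tool_pos: [0.6478, -0.054, 0.3347]
orientation: [-0.667, 0.742, 0.053, -0.052]
contact_force: [0.3, -1.0, -0.3]
gripper_width: 0.0002
```

```bash
python3 - <<'E'
from h import *
from bench import env,optics
import cv2
s=env.sense();go(s,slope(.026,.117,.225),want(REST[2],TH));print(unslope(s["tool_pos"]))
c=optics.read_camera("scene");np.savez("pics/scene4.npz",**c)
a=c["img"][110:260,160:360,::-1]
a=cv2.convertScaleAbs(cv2.resize(a,(800,600),interpolation=cv2.INTER_CUBIC),alpha=1.4)
cv2.imwrite("pics/c5.png",a)
u=unslope(s["tool_pos"])
for T in(.173,.186): print(T,(proj(c,slope(u[0],u[1],u[2]-T))-[160,110])*4)
print("lever tip",(proj(c,slope(0,.117,.072))-[160,110])*4)
E
```

```text
t 18.02 pos [ 0.6478 -0.054   0.3347] F [ 0.27 -1.04 -0.28] w 0.0002
  shift cm [0.04 8.06 0.04] turn [ 0.0009  0.0032 -0.0074]
[0.02637539 0.11717379 0.30558239]
0.173 [[440.22635809 388.20928126]]
0.186 [[437.97215675 405.22626397]]
lever tip [[468.19014885 446.04764021]]
```

View pics/c5.png

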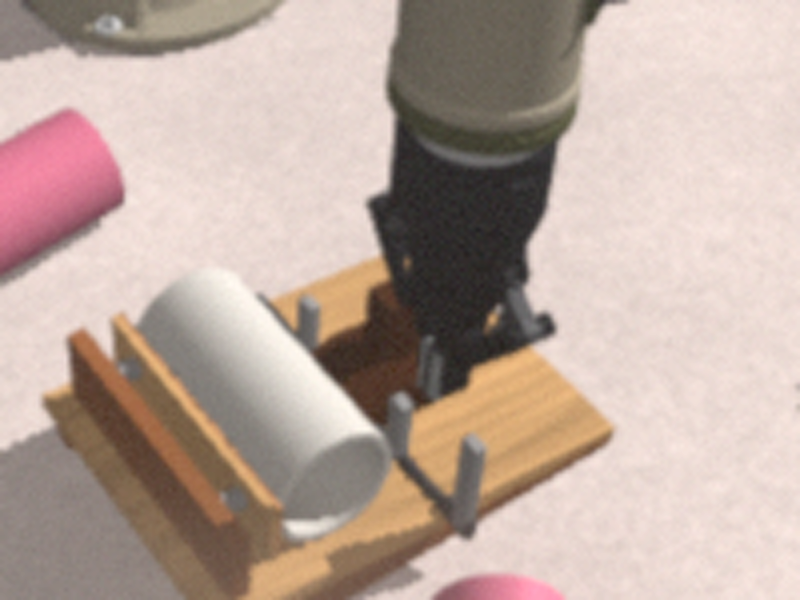

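The closed fingertips are at (437,390), which matches a tip length of 173-178 mm. The lever top is at (470,440), and the vase end is clear. I'll go down beside the lever.

Call:
servo_tool([
  [0,[0,2,0],[0,0,0]],
  [0,[0,4.5,0],[0,0,0]],
  [0,[0,7,0],[0,0,0]],
  [0,[0,8.2,0],[0,0,0]],
  [0,[0,8.2,0],[0,0,0]],
  [0,[0,8.2,0],[0,0,0]],
])

```text
t: 18.57
tool_pos: [0.6473, -0.0618, 0.2543]
orientation: [-0.667, 0.741, 0.053, -0.053]
contact_force: [-0.6, 0.2, 1.4]
gripper_width: 0.0002
```

```bash
cat >>h.py <<'E'
def fold(a0,al,r=.050,T=.175,half=.011):
    from bench import env
    s=env.sense();R=tool(s);rep()
    for a in al:
        x=-r*np.sin(a)+.005*np.cos(a)+half; h=.005+r*np.cos(a)+.005*np.sin(a)+T
        print(a,(R.inv().apply(slope(x,.117,h)-s["tool_pos"])*100).round(2))
E
python3 -c "from h import *;fold(0,[0,.2,.4,.6,.8])"
```

```text
t 18.57 pos [ 0.6473 -0.0618  0.2543] F [-0.57  0.24  1.36] w 0.0002
  shift cm [-11.52   0.45   7.6 ] turn [-0.0003  0.0038 -0.0073]
slope pos mm [ 25.58 115.56 224.82] F slope [-0.18 -0.53  1.39] torque [ 0.12 -0.02  0.02]
0 [ 0.14 -0.52  0.96]
0.2 [ 0.15 -0.52  1.96]
0.4 [ 0.15 -0.32  2.94]
0.6 [0.16 0.07 3.87]
0.8 [0.17 0.64 4.7 ]
```

Call:
servo_tool([
  [0,[0.15,-0.2,0.5],[0,0,0]],
  [0,[0.15,-0.4,1.0],[0,0,0]],
  [0,[0.15,-0.45,1.4],[0,0,0]],
  [0,[0.15,-0.5,1.9],[0,0,0]],
  [0,[0.15,-0.42,2.4],[0,0,0]],
  [0,[0.15,-0.32,2.9],[0,0,0]],
  [0,[0.15,-0.15,3.4],[0,0,0]],
  [0,[0.15,0.07,3.9],[0,0,0]],
])

```text
t: 19.23
tool_pos: [0.643, -0.0227, 0.2495]
orientation: [-0.667, 0.741, 0.053, -0.053]
contact_force: [0.6, -0.6, 2.3]
gripper_width: 0.0002
```

```bash
python3 -c "from h import *;fold(0,[.6,.7,.8,.9,1,1.1,1.2,1.3,1.4,1.5])"
```

```text
t 19.23 pos [ 0.643  -0.0227  0.2495] F [ 0.58 -0.58  2.33] w 0.0002
  shift cm [-11.68   0.38   3.64] turn [-0.0004  0.0039 -0.0069]
slope pos mm [-14.01 116.97 224.15] F slope [0.9  0.49 2.24] torque [-0.1  -0.14  0.01]
0.6 [ 0.    0.01 -0.09]
0.7 [0.01 0.27 0.34]
0.8 [0.01 0.57 0.74]
0.9 [0.01 0.92 1.1 ]
1 [0.02 1.29 1.44]
1.1 [0.02 1.7  1.73]
1.2 [0.03 2.14 1.98]
1.3 [0.03 2.6  2.18]
1.4 [0.03 3.07 2.34]
1.5 [0.04 3.56 2.45]
```

Call:
servo_tool([
  [0,[0,0.27,0.34],[0,0,0]],
  [0,[0,0.57,0.74],[0,0,0]],
  [0,[0,0.92,1.1],[0,0,0]],
  [0,[0,1.29,1.44],[0,0,0]],
  [0,[0,1.7,1.73],[0,0,0]],
  [0,[0,2.14,1.98],[0,0,0]],
  [0,[0,2.6,2.18],[0,0,0]],
  [0,[0,2.6,2.18],[0,0,0]],
])

```text
t: 19.9
tool_pos: [0.6395, -0.0033, 0.2198]
orientation: [-0.667, 0.741, 0.053, -0.054]
contact_force: [0.7, -0.2, 0.3]
gripper_width: 0.0002
```

```bash
python3 -c "from h import *;fold(0,[1.3,1.4,1.5,1.57])"
```

```text
t 19.90 pos [ 0.6395 -0.0033  0.2198] F [ 0.74 -0.17  0.34] w 0.0002
  shift cm [-11.65  -2.34   1.39] turn [-0.0007  0.0048 -0.0086]
slope pos mm [-36.7  116.4  196.74] F slope [0.31 0.71 0.31] torque [0.11 0.06 0.01]
1.3 [ 0.06 -0.15 -0.09]
1.4 [0.06 0.33 0.07]
1.5 [0.07 0.82 0.18]
1.57 [0.07 1.17 0.23]
```

Now I'll press the lever down slowly to its stop.

Call:
servo_tool([
  [0,[0,0.15,0.05],[0,0,0]],
  [0,[0,0.3,0.1],[0,0,0]],
  [0,[0,0.45,0.15],[0,0,0]],
  [0,[0,0.6,0.18],[0,0,0]],
  [0,[0,0.7,0.2],[0,0,0]],
  [0,[0,0.8,0.2],[0,0,0]],
  [0,[0,0.8,0.2],[0,0,0]],
])

```text
t: 20.48
tool_pos: [0.6393, -0.0021, 0.2115]
orientation: [-0.667, 0.741, 0.053, -0.054]
contact_force: [0.7, -0.3, 0.8]
gripper_width: -0.0004
```

```bash
python3 -c "from h import *;fold(0,[1.5])"
```

```text
t 20.48 pos [ 0.6393 -0.0021  0.2115] F [ 0.67 -0.26  0.83] w -0.0004
  shift cm [-11.65  -3.16   1.18] turn [-0.0008  0.0048 -0.0088]
slope pos mm [-38.76 116.28 188.55] F slope [0.44 0.63 0.79] torque [ 0.21 -0.05  0.02]
1.5 [ 0.07  0.   -0.02]
```

Call:
servo_tool([
  [0,[0,0.06,0],[0,0,0]],
  [0,[0,0.12,0],[0,0,0]],
  [0,[0,0.18,0],[0,0,0]],
  [0,[0,0.24,0],[0,0,0]],
  [0,[0,0.3,0],[0,0,0]],
  [0,[0,0.3,0],[0,0,0]],
])

```text
t: 20.98
tool_pos: [0.6393, -0.0022, 0.2095]
orientation: [-0.668, 0.741, 0.053, -0.053]
contact_force: [-4.3, 2.3, 10.1]
gripper_width: 0.0001
```

```bash
python3 - <<'E'
from h import *
rep()
from bench import optics
import cv2
c=optics.read_camera("scene")
a=c["img"][130:260,160:340,::-1]
cv2.imwrite("pics/c6.png",cv2.convertScaleAbs(cv2.resize(a,(800,578),interpolation=cv2.INTER_CUBIC),alpha=1.4))
E
```

```text
t 20.98 pos [ 0.6393 -0.0022  0.2095] F [-4.3   2.3  10.14] w 0.0001
  shift cm [-11.66  -3.36   1.18] turn [-0.0015  0.0049 -0.0083]
slope pos mm [-38.87 116.35 186.61] F slope [-1.82 -3.92 10.39] torque [ 0.46  0.86 -0.07]
```

View pics/c6.png

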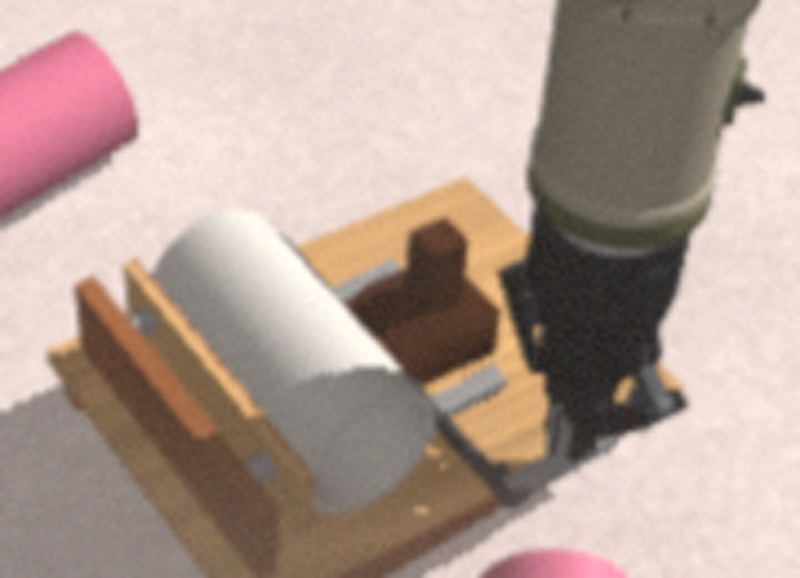

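The gate is folded flat: the fingers lie on the slope at (365,280) and (470,390), with 10 N against the stop. The vase is held by the chock. Retreating.

Call:
servo_tool([
  [0,[0,-0.5,0],[0,0,0]],
  [0,[0,-2,0.3],[0,0,0]],
  [0,[0,-4.5,0.5],[0,0,0]],
  [0,[0,-7,1],[0,0,0]],
  [0,[0,-10,1],[0,0,0]],
  [0,[0,-13,1],[0,0,0]],
  [0,[0,-13,1],[0,0,0]],
  [0,[0,-13,1],[0,0,0]],
])

```text
t: 21.7
tool_pos: [0.6374, 0.0208, 0.3399]
orientation: [-0.668, 0.741, 0.054, -0.052]
contact_force: [0.4, -0.3, -0.8]
gripper_width: 0.0005
```

```bash
python3 - <<'E'
from h import *
rep()
from bench import optics
import cv2
c=optics.read_camera("scene")
a=c["img"][130:260,160:340,::-1]
cv2.imwrite("pics/c7.png",cv2.convertScaleAbs(cv2.resize(a,(800,578),interpolation=cv2.INTER_CUBIC),alpha=1.4))
d=cv2.absdiff(c["img"],load("scene0")["img"]).max(2); m=np.zeros_like(d);
for n,(x,y,w,h) in dict(bottlepots=(70,160,85,160),palette=(360,180,65,55)).items(): print(n,(d[y:y+h,x:x+w]>40).mean().round(4))
E
```

```text
t 21.70 pos [0.6374 0.0208 0.3399] F [ 0.37 -0.28 -0.82] w 0.0005
  shift cm [-11.73   9.8    0.23] turn [-0.0012  0.0045 -0.0044]
slope pos mm [-48.12 117.76 318.73] F slope [ 0.24  0.32 -0.85] torque [ 0.14  0.04 -0.  ]
bottlepots 0.0829
palette 0.0227
```

View pics/c7.png

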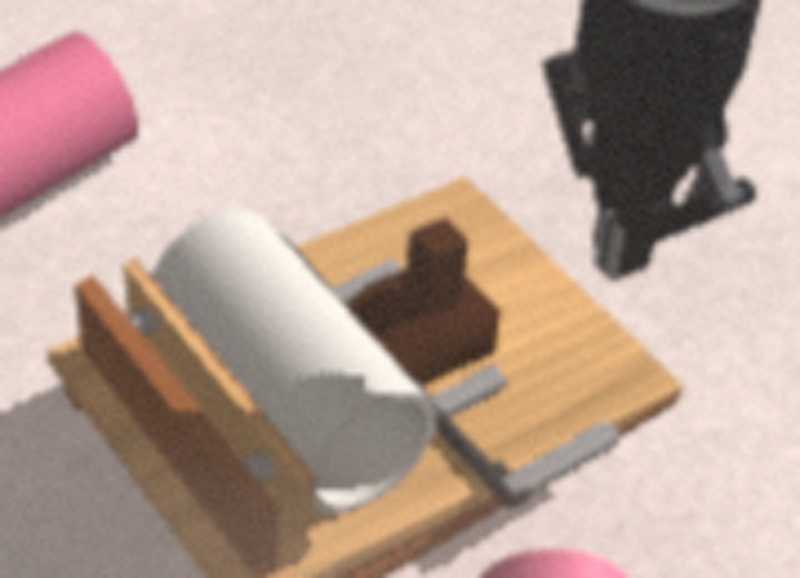

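The gate lies flat, and the chock and vase have not moved since the retreat. The arm touches nothing. The arm never went near the bottle and pots, so the image change there is most likely moving shadow. Handing in.

```bash
python3 -c "
from bench import env
print(env.hand_in())"
```

```text
the job is handed in; nothing more can be done
None
```

The job is done and handed in. The chock holds the vase against the sprung rail, and the gate is folded fully down. It took about 22 s of the 61 s allowed.

- **Push:** I set the chock on the slope, slid it nose first between the gate fingers and pushed slowly. The rail engaged with the grip post at about x = -32 mm. The push rose to about 10 N along the slope, with up to 3 N sideways. The highest total I read was about 10.5 N; I only read the force at the end of each move, so I have no peak value in between.
- **Release and gate:** I eased the push to under 3 N, opened the gripper part-way and lifted clear. Then I pushed the lever downhill and pressed it to its stop, where it met about 10 N.
- **Last checks:** The final picture shows the fingers and lever flat on the slope and the vase on the rail. The chock was unmoved after the arm backed off, and the arm was touching nothing.
- **Unclear check:** A before/after image comparison changed by about 8% around the bottle, brush pot and paint jar, and 2% at the palette. I put this down to the arm's moving shadow, since the arm stayed clear of all four, but I did not look at them again to confirm.

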